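# Fix a whetstone block under a worktop cam clamp

### The arm

A 7-joint arm with a two-finger parallel gripper is mounted at the origin on a cart in front of the work surface, level with it; the furniture and walls round the work are solid. World frame = base frame: x ahead of the robot, y to its left, z up, the work surface at z = 0. Lengths are in mm, angles in rad, forces in N, time in s.
With the tool pointing down it reaches from about 425 to 825 mm from the base axis. Payload 3.6 kg.
Tool frame: the origin (TCP) lies at the very end of the fingers, on their centre line; the grasp point (between the pads) lies 19 mm behind it (bot.grip_point_offset is the distance from the TCP to the grasp point, in mm); z points along the fingers, y is the line along which they close (so a half turn about z gives the same grasp; the last joint's range is limited). The gripper opens to 93 mm and grips with 3 to 60 N. Pads are 15 mm wide; open, the fingers measure 128 mm over their backs; the gripper's body (75 mm by 188 mm) begins 65 mm behind the grasp point.
Start: joints at [-1.337, 0.615, -0.013, 1.423, 0.008, 1.103, -0.04], TCP at [167.572, 627.998, 218.64] pointing down, gripper open.
Joint ranges: [-3.12, 3.12], [-0.3, 2.06], [-1.34, 1.32], [0.26, 2.42], [-1.36, 4.5], [0.01, 1.98], [-2.84, 2.84]. Speed limits (rad/s): [2.79, 2.79, 3.14, 3.14, 3.14, 3.14, 3.14].

### API

Orientations are given as a rotation vector (axis times angle).
In Python, from bench import bot gives the robot as it stands. Calls block until the motion is done:
- bot.move_to(position, orientation): joint-space move of the TCP to a pose.
- bot.move_l(position, max_speed=150, frame=None, max_force=None): straight line of the TCP; frame=None keeps the orientation; max_speed is the mean speed in mm/s. With max_force (N) it stops when the force on the tool has changed by that much, and returns True; else False.
- bot.movej(angles): joint-space move.
- bot.open_gripper() and bot.grasp(grip_force=None): open the fingers fully, or close them until they stop; grip_force is the grip in N (None keeps the last).
- bot.dwell(seconds).
- bot.solve_ik(position, orientation): joint angles nearest the present ones, or None.
- bot.get_obs(): the state.
- bot.capture(name): name is "scene" or "top" or "wrist"; returns a dict with "img" (384x512x3 uint8, blue, green, red), "intrinsics" (3x3 intrinsics, pixels), "R" (3x3) and "t" (3): a world point X has camera coordinates R X + t. Camera axes: x right, y down, z forward; pixel columns grow to the right and rows downward; lengths in mm; the calibration is good to about 2 mm. A picture is of the moment at which its call begins. There is no depth.
A pose or a line that the arm cannot do raises bot.IKError and nothing moves.
- bot.hand_in(): hands the job in; it is judged then, once.
The state is a dict: "clock": time; "joint_pos": joint angles; "dq": joint speeds; "tau": joint torques, N m; "tool_pos": TCP position; "tcp_rot": TCP orientation; "ft_force": force on the tool from outside, world axes, zero at the start; "wrist_torque": the same for the moment, N m; "opening": finger opening in mm; "grip_force": force on a finger pad.
Only numpy, scipy, OpenCV 4.12 (cv2) and the standard library are available. Lean on these libraries where they do the work, as an engineer would, in place of code of your own. Each camera call takes 0.05 s, during which the arm holds its last target. There are 200 camera calls.

### The job

Get the whetstone ready for sharpening. Flip the clamp's cam lever up, fully open, lay the block flat, stone side up, pointing straight out of the clamp with its low bare wooden tail under the foot, and let go of it; then, with the lever still up, turn the nut clockwise just until the foot touches the tail, and press the lever down until it snaps over and lies fully closed. Do not overtighten, and leave the pepper grinder and the bottle where they are.

Things in the scene. Friction and masses are not known exactly. Their poses are not given: they have to be found in the camera images.
- clamp: Steel C-shaped hold-down clamp, 125 mm high, fixed to the worktop; origin as clamp_seat. In that frame its column stands at x = +36 to 58 mm (30 wide, 104 high; base plate from x = +34), and an arm reaches forward to x = -19 mm at 55 to 90 mm height, with the nut on top and a rubber-faced foot (30 mm across) below. Lever parts lie at x = 66 to 90 mm.
- clamp_seat (a point): Point on the worktop straight under the foot; z up, x toward the column. Lever open, the foot hangs 22 to 32 mm above the worktop (starting nut); its exact height differs from case to case and is not reported. The block belongs along -x, centre line on the x axis, tail end about 27 mm past this point, short of the column.
- nut_grip (a point): Grip point of the adjusting nut, a steel wing bar on top of the clamp: 66 mm long (own x), 18 mm thick (own y, grip across this), 28 mm high. The point lies on the upright axis, 11 mm below the bar's top, 113 mm above the worktop (118 with the lever open); the clamp's arm is 28 mm below it. Turns with the nut.
- clamp_nut (a joint): Nut angle, rad; grows clockwise seen from above, 0 to 5.5, starts at 0 to 0.2. Each rad lowers the foot 4 mm; lever fully open, it meets the tail 1.2 to 3.5 rad on. Turns freely (0.04 Nm) till the foot touches; from 0.1 rad or so beyond it stiffens by about 0.06 Nm per 0.1 rad; stays put. Tension is right from 0.15 rad short of touching to 0.6 rad beyond.
- lever_tip (a point): Centre of the round black end of the cam lever: a disc 24 mm across, 18 mm thick along its axis (own x, which is x of clamp_seat); grip it across the 18 mm, or push it. The lever is 90 mm long from its pivot, at x = 79, y = 0, z = 45 mm in the clamp_seat frame, and swings in the upright plane across x; closed it lies level toward +y.
- clamp_lever (a joint): Lever angle a, rad: 0 closed (level), 1.25 open (nearly upright); tip at y = 90 cos a, z = 45 + 90 sin a mm in the clamp_seat frame. Sprung: above about 0.26 rad it swings open, below it snaps closed. Opening lifts the foot 5 mm (all of it by 1.18 rad), closing lowers it again; with the tension right, closing takes about 7 N at the tip, and once past centre it holds itself closed.
- block_center (a point): Centre of the stone part of the loose whetstone block (0.45 kg): wooden base 190 x 56 x 18 mm (own x, y, z) and on it a grey stone 130 x 56 x 20 mm, flush at the -x end and sides. The point is 19 mm above the underside, 65 mm from the -x end. Own z points out of the stone. Starts on its long edge (own y up, 56 mm high, 38 thick), stone toward the robot.
- block_tail (a point): Point on top of the block's low bare wooden tail (60 mm long, 18 mm high, +x end), on the centre line 27 mm from its end: it belongs under the foot. In the block's frame it is 98 mm along +x from block_center and 1 mm lower. The block balances 17 mm from block_center toward the tail; stood on its edge, it tips over once leaned about 32 degrees.
- pepper_grinder: Small glass pepper grinder, 43 mm across, 112 mm high, origin at its foot; to be left alone.
- oil_bottle_old: Square bottle, 42 mm wide, 170 mm high, origin at its foot; to be left alone.

How it is judged (in metres and radians):
On the way, in this order (a step that is already met when the one before it is completed fails the run):
1. the lever is flipped open (beyond 1.0 rad) (value of joint clamp_lever above 1 rad), for 0.1 s.
2. the block lies flat, stone up, its tail under the foot, let go, with the lever still open (angle between block_center's own z axis and vertical below 0.08 rad and height (world z) of block_center below 0.026 m and horizontal distance between block_tail and clamp_seat below 0.02 m and x of block_center in the frame of clamp_seat below -0.06 m and angle between the x axis of block_center and the x axis of clamp_seat, either way round below 0.17 rad and value of joint clamp_lever above 1 rad and contact force between the fingers and block below 0.2 N), for 0.2 s.
3. the foot already presses on the tail (more than 12 N) while the lever is still on its way down (between 0.95 and 0.35 rad) (angle between block_center's own z axis and vertical below 0.08 rad and height (world z) of block_center below 0.026 m and horizontal distance between block_tail and clamp_seat below 0.02 m and x of block_center in the frame of clamp_seat below -0.06 m and angle between the x axis of block_center and the x axis of clamp_seat, either way round below 0.17 rad and value of joint clamp_lever between 0.35 and 0.95 rad and contact force between clamp and block above 12 N), for 0.02 s.
At the end, for the whole second after the job is handed in: The lever is fully closed (below 0.08 rad) and the clamp holds the block with 48 to 90 N; the block lies flat on the worktop, stone up, the tail point within 20 mm of the point under the foot, in line with the clamp within 0.17 rad, at rest (angle between block_center's own z axis and vertical below 0.08 rad and height (world z) of block_center below 0.026 m and horizontal distance between block_tail and clamp_seat below 0.02 m and x of block_center in the frame of clamp_seat below -0.06 m and angle between the x axis of block_center and the x axis of clamp_seat, either way round below 0.17 rad and value of joint clamp_lever below 0.08 rad and contact force between clamp and block between 48 and 90 N and linear speed of block below 0.01 m/s); the robot touches nothing.
It fails at once if the pepper grinder or the bottle is moved by more than 30 mm (distance of any of pepper_grinder, oil_bottle_old from where it was at the start of the episode above 0.03 m).
It fails at once if the clamp presses on the block with more than 140 N (overtightened) (contact force between clamp and block above 140 N).
It also fails if it takes over 72 s, if anything falls off the work surface, if the arm or the gripper's body presses on something with over 40 N, if the wrist force passes 120 N, or if a joint passes its speed limit or range.

## Working session

There is one attempt and no reset: what is moved stays moved. The work goes in short steps, each a Python script; the robot and the scene stay as the last script left them, time stands still between calls to the robot, and variables do not carry over. Pictures are saved under pics/ and viewed, at most 10 in all, crops included, and the job is handed in when it is done.

```bash
ls; mkdir -p pics; python3 - <<'E'
from bench import bot
import cv2,numpy as np
for n in("scene","top"):
    c=bot.capture(n);cv2.imwrite(f"pics/{n}0.png",c["img"]);print(n,c["intrinsics"].tolist(),np.round(c["R"],4).tolist(),c["t"])
o=bot.get_obs();print(o)
E
```

```text
pics
scene [[377.5924366759405, 0.0, 255.25440673368652], [0.0, 377.5924366759405, 192.43000346840466], [0.0, 0.0, 1.0]] [[-0.7362, -0.6767, -0.0007], [-0.4476, 0.4878, -0.7495], [0.5075, -0.5515, -0.662]] [425.79831253 362.93844558 597.78289682]
top [[401.78362925593274, 0.0, 251.96453732291104], [0.0, 401.78362925593274, 190.8491698616798], [0.0, 0.0, 1.0]] [[0.0146, -0.9997, 0.017], [-0.9973, -0.0158, -0.0723], [0.0725, -0.0159, -0.9972]] [-39.45172649 629.54920505 892.78256194]
{'clock': 0.1, 'joint_pos': array([-1.33646819,  0.61577207, -0.01263666,  1.42469948,  0.00809017,
        1.10341726, -0.04039651]), 'dq': array([ 7.69830921e-04, -2.78665408e-03, -7.68228847e-04, -2.88395071e-03,
       -3.20680438e-05,  9.41921206e-05, -4.95045226e-04]), 'tau': array([ 1.57572511e-03, -4.60039222e+01,  2.10116543e-01, -1.66246176e+01,
       -6.11797976e-02,  1.69532059e-02,  1.09463767e-04]), 'tool_pos': array([167.4170846 , 627.34508549, 217.64267713]), 'tcp_rot': array([-0.4083844 , -3.11464588,  0.00349993]), 'ft_force': array([ 0.26208675,  0.18531256, -0.6952921 ]), 'wrist_torque': array([-0.01995101,  0.05984938, -0.0575943 ]), 'grip_force': 0.0, 'opening': 93.21330298323205}
```

View pics/scene0.png

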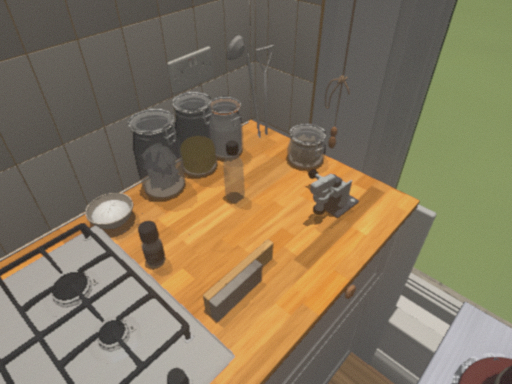

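View pics/top0.png

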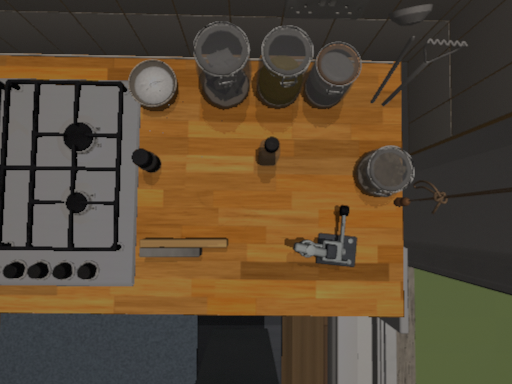

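The scene view shows the block on edge near (240,280), the clamp at (335,195), the grinder at (152,243) and the bottle at (234,175). In the top view the block spans cols 140–227 at rows 238–256 with its tail to the right. The clamp is at (325,248), lever tip at (344,210), grinder at (147,160) and bottle at (268,150).

```bash
cat > h.py <<'E'
from bench import bot
import cv2,numpy as np
from scipy.spatial.transform import Rotation as Ro
def ray(c,uv,z):
    d=c["R"].T@np.linalg.inv(c["intrinsics"])@np.array([*uv,1.]);C=-c["R"].T@c["t"];return C+d*(z-C[2])/d[2]
def proj(c,X):
    p=c["intrinsics"]@(c["R"]@np.asarray(X,float)+c["t"]);return p[:2]/p[2]
def tri(c1,u1,c2,u2):
    P=[c["intrinsics"]@np.c_[c["R"],c["t"]] for c in(c1,c2)]
    X=cv2.triangulatePoints(P[0],P[1],np.array(u1,float),np.array(u2,float));return X[:3,0]/X[3,0]
E
python3 - <<'E'
from h import *
c=bot.capture("top");s=bot.capture("scene")
a=cv2.resize(c["img"][195:275,280:365],None,fx=6,fy=6,interpolation=cv2.INTER_CUBIC)
b=cv2.resize(s["img"][160:225,290:365],None,fx=4,fy=4,interpolation=cv2.INTER_CUBIC)
o=np.zeros((600,800,3),np.uint8);o[:480,:510]=a;o[:260,510:800]=b[:,:290];
cv2.imwrite("pics/c1.png",o)
for uv,z in(((227,239),56),((140,239),56),((227,247),56),((141,257),56),((200,257),56),((344,210),45),((300,246),113),((355,265),0),((355,236),0),((152,166),0),((266,160),0)):print(uv,z,ray(c,uv,z).round())
print(tri(c,(344,210),s,(312,174)))
E
```

```text
(227, 239) 56 [522.  23.  56.]
(140, 239) 56 [519. 212.  56.]
(227, 247) 56 [504.  23.  56.]
(141, 257) 56 [481. 208.  56.]
(200, 257) 56 [482.  81.  56.]
(344, 210) 45 [ 589. -235.   45.]
(300, 246) 113 [ 512. -128.  113.]
(355, 265) 0 [ 463. -271.    0.]
(355, 236) 0 [ 530. -272.    0.]
(152, 166) 0 [686. 204.   0.]
(266, 160) 0 [705. -62.   0.]
[ 589.5334602  -234.79672863   44.33584607]
```

View pics/c1.png

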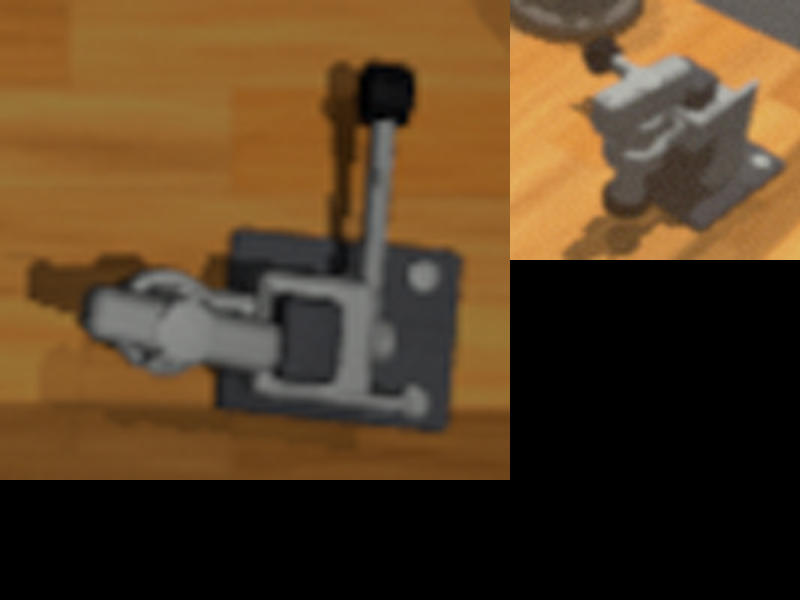

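```bash
python3 - <<'E'
from h import *
c=bot.capture("top")
f=lambda u,v:(280+(u-2.5)/6,195+(v-2.5)/6)
P=np.array([ray(c,f(*p),6) for p in((233,230),(462,252),(445,430),(218,408))]);print(P.round(1))
d=(P[1]-P[0]+P[2]-P[3])[:2];e=(P[0]-P[3]+P[1]-P[2])[:2]
print(np.arctan2(d[1],d[0]),np.arctan2(e[1],e[0])-np.pi/2)
th=(np.arctan2(d[1],d[0])+np.arctan2(e[1],e[0])-np.pi/2)/2
X=np.array([np.cos(th),np.sin(th)]);Y=np.array([-X[1],X[0]]);print(th)
nut=ray(c,f(184,328),124)[:2];tip=ray(c,f(386,92),50)[:2]
print(nut,tip-79*X-90*Y, P[[0,3]].mean(0)[:2]-34*X, ray(c,f(377,338),55)[:2]-79*X)
a=ray(c,f(88,312),124);b=ray(c,f(280,345),124);print(a,b,np.arctan2(*(b-a)[1::-1]))
# joint/pose feasibility
print(bot.solve_ik([589,-235,60],[0,np.pi,0]),Ro.from_rotvec(bot.get_obs()["tcp_rot"]).as_matrix().round(2).tolist())
E
```

```text
[[ 536.3 -185.2    6. ]
 [ 529.1 -273.7    6. ]
 [ 461.1 -266.9    6. ]
 [ 468.3 -179.6    6. ]]
-1.6526849545815887 -1.662003939307608
-1.6573444469445984
[ 506.81755107 -147.2493141 ] [ 506.18851753 -147.13765452] [ 505.23753154 -148.5106667 ] [ 506.14618851 -150.21299189]
[ 511.70866287 -114.9681607   124.        ] [ 501.5919651 -179.5434939  124.       ] -1.7261982010218686
[ 0.33428674  0.76598106  0.01855689  1.63096785 -0.01897868  0.74481953
  1.93241189] [[-0.97, 0.26, -0.0], [0.26, 0.97, -0.0], [0.0, -0.0, -1.0]]
```

```bash
cat >> h.py <<'E'
seat=np.array([506.3,-147.7]);th=-1.657
X=np.array([np.cos(th),np.sin(th)]);Y=np.array([-X[1],X[0]])
def W(x,y,z): return [*(seat+x*X+y*Y),z]
def ori(yaw,tilt=0): # tool down, closing axis (tool y) at world angle yaw; tilt about world Y
    y=np.array([np.cos(yaw),np.sin(yaw),0]);z=np.array([0,0,-1.]);M=np.c_[np.cross(y,z),y,z]
    return (Ro.from_rotvec([0,tilt,0])*Ro.from_matrix(M)).as_rotvec()
E
python3 - <<'E'
from h import *
c=bot.capture("top");s=bot.capture("scene")
print("jar rim",tri(c,(389,165),s,(308,133)),ray(c,(380,178),0))
def t(n,p,o):
    q=bot.solve_ik(p,o);print(n,None if q is None else q.round(2))
for k in(0,np.pi):
    t("lev",W(79,90,26),ori(th+k));t("levup",W(79,50,95),ori(th+k))
    t("blk",[501,129,30],ori(k));t("tilt",[530,70,40],ori(k,.7));t("flat",[550,90,8],ori(k));t("in",W(-98,0,8),ori(th+np.pi/2+k))
    for b in(0,-1.2,-3.5):t("nut",W(0,0,107),ori(-1.726+np.pi/2+b+k))
E
```

```text
jar rim [ 681.42362446 -323.56247697   89.75156469] [ 666.86221981 -331.4160331     0.        ]
lev [ 0.01  0.89  0.59  1.66 -0.65  0.8  -0.76]
levup [-0.07  0.79  0.74  1.74 -0.67  0.89 -0.69]
blk [-0.46  0.7   0.26  1.99 -0.36  0.49  0.05]
tilt [-0.28  1.05  0.32  1.32 -0.28  1.53  0.11]
flat [-0.36  0.78  0.26  1.89 -0.37  0.52  0.14]
in [-0.05  0.73  0.16  2.   -0.27  0.43  0.23]
nut [-0.15  0.64  0.61  1.92 -0.53  0.75  0.61]
nut [-0.17  0.65  0.64  1.92 -0.56  0.76 -0.56]
nut [ 0.34  0.58 -0.15  1.9   0.13  0.67  2.74]
lev [ 0.36  0.81 -0.02  1.65  0.02  0.68  1.81]
levup [ 0.29  0.67  0.12  1.72 -0.11  0.75  1.95]
blk [-0.03  0.72 -0.41  1.98  0.52  0.55  2.34]
tilt [ 0.17  1.1  -0.63  1.3   0.33  1.57  2.66]
flat [ 0.06  0.8  -0.42  1.88  0.56  0.59  2.42]
in [ 0.32  0.76 -0.4   1.99  0.59  0.51  2.54]
nut [-0.4   0.86  1.13  1.92 -0.94  1.01 -2.12]
nut [ 0.21  0.57  0.04  1.91 -0.04  0.66  2.06]
nut [-0.18  0.66  0.66  1.92 -0.57  0.76  0.3 ]
```

```bash
python3 - <<'E'
from h import *
o=ori(th)
bot.move_to(W(79,90,220),o)
c=bot.capture("wrist");cv2.imwrite("pics/w1.png",c["img"])
m=(c["img"].max(2)<45).astype(np.uint8)
n,l,st,ce=cv2.connectedComponentsWithStats(m)
for k in range(1,n):
    if st[k,4]>150: print(st[k],ce[k].round(),ray(c,ce[k],50).round(1))
print("exp",proj(c,W(79,90,50)),W(79,90,50),bot.get_obs()["tool_pos"],bot.get_obs()["clock"])
E
```

```text
[   6   41   45   45 1022] [32. 67.] [733.6   1.6  50. ]
[252 168  13  18 229] [258. 176.] [ 590.5 -235.1   50. ]
[227 219  27  15 229] [238. 228.] [ 526.  -204.1   50. ]
[118 222  66  52 904] [166. 254.] [ 497.8 -106.6   50. ]
[330 222  17  46 393] [337. 244.] [ 493.7 -329.4   50. ]
[    0   243   512   141 25175] [175. 343.] [357.9 -95.6  50. ]
[ 402  243  110   91 4315] [455. 281.] [ 425.8 -486.2   50. ]
exp [257.34165737 177.52117894] [np.float64(589.1641497929538), np.float64(-234.1553797001142), 50] [ 589.5646276  -233.33258414  219.83404592] 3.75
```

View pics/w1.png

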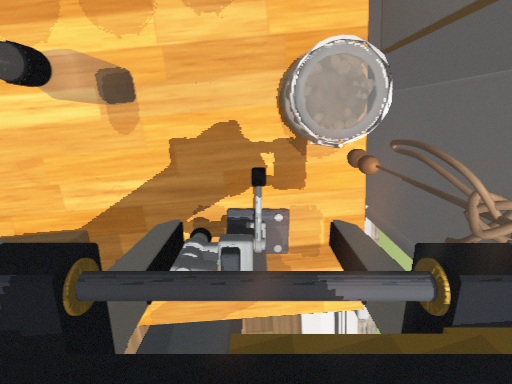

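The wrist view shows the lever tip at (258,177), within about 1.5 mm of my estimate, and the jar at (340,90) clear of the fingers. I'll grip the tip and open the lever.

```bash
python3 - <<'E'
from h import *
bot.move_l(W(79,90,27),200)
bot.grasp(20);o=bot.get_obs();print(o["opening"],o["grip_force"],o["ft_force"])
for a in np.arange(.1,1.01,.15):
    bot.move_l(W(79,90*np.cos(a),27+90*np.sin(a)),120)
o=bot.get_obs();print(o["opening"],o["ft_force"],o["clock"])
bot.open_gripper();bot.move_l(W(79,48,220),250)
bot.move_l(W(40,60,220),250)
c=bot.capture("scene");cv2.imwrite("pics/s2.png",cv2.resize(c["img"][120:300,180:400],None,fx=3,fy=3))
print(bot.get_obs()["clock"],proj(c,W(79,90*np.cos(1.25),45+90*np.sin(1.25))))
E
```

```text
18.12505170905631 19.997609853744507 [-0.12876117 -2.26291291 -2.42101591]
18.108610277043713 [-1.83445358 -4.66634023  3.76491112] 7.8167
10.0583 [335.31776329 157.96065915]
```

View pics/s2.png

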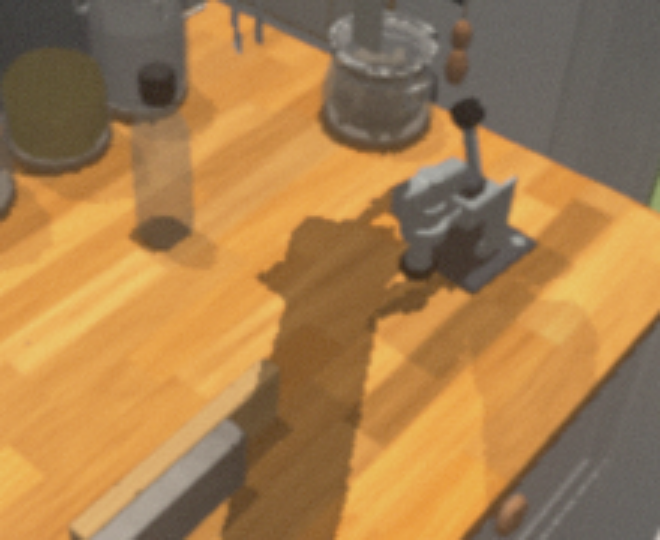

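The lever tip appears at crop (467,112), matching a fully open lever at 1.25 rad. Next I'll grip the block, tilt it and let it fall stone up.

```bash
python3 - <<'E'
from h import *
yaw=.016
bot.move_to([501.5,129,150],ori(yaw))
bot.move_l([501.5,129,28],150)
bot.grasp(35);o=bot.get_obs();print(o["opening"],o["ft_force"],o["clock"])
bot.move_l([501.5,129,110],150)
print(bot.get_obs()["ft_force"],bot.get_obs()["opening"])
bot.move_to([500,75,110],ori(yaw,.68))
bot.move_l([500,75,46],100)
o=bot.get_obs();print(o["opening"],o["ft_force"],o["tool_pos"])
c=bot.capture("scene");cv2.imwrite("pics/s3a.png",c["img"])
bot.open_gripper()
z=Ro.from_rotvec(o["tcp_rot"]).as_matrix()[:,2]
bot.move_l(o["tool_pos"]-z*110,150)
bot.move_to([520,190,240],ori(yaw))
for n in("scene","top"):
    c=bot.capture(n);cv2.imwrite(f"pics/{n}3.png",c["img"])
cv2.imwrite("pics/t3.png",np.hstack([cv2.imread("pics/scene3.png")[80:340,120:400],cv2.imread("pics/top3.png")[80:340,100:380]]))
print(bot.get_obs()["clock"])
E
```

```text
37.61159067240351 [ 0.6890775  -0.01500428 -0.51188702] 13.1917
[-0.11230247  0.13838415 -4.1643667 ] 37.8631118830333
37.93794993411656 [-0.36719965 -0.21904667 -3.39435065] [500.24040895  74.69235944  46.16308295]
18.25
```

View pics/t3.png

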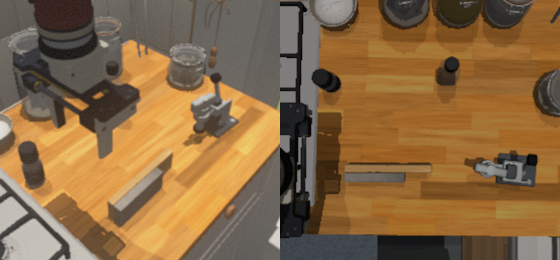

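The block stood back up on its edge (top view cols 165–251, rows 243–262), so I'll topple it by pushing high on the stone face.

```bash
python3 - <<'E'
from h import *
c=bot.capture("top")
A=ray(c,(165,262),56);B=ray(c,(251,243.5),56);print(A.round(),B.round())
xf=A[0];yb=A[1]-82
o=ori(np.pi/2)
bot.grasp(10)
bot.move_to([xf-45,yb,160],o)
bot.move_l([xf-45,yb,48],200)
hit=bot.move_l([xf+55,yb,48],70,max_force=15)
print(hit,bot.get_obs()["tool_pos"],bot.get_obs()["ft_force"])
p=bot.get_obs()["tool_pos"]
bot.move_l([p[0]-10,p[1],160],200)
bot.dwell(.2)
c=bot.capture("scene");d=bot.capture("top")
cv2.imwrite("pics/t4.png",np.hstack([c["img"][80:340,120:400],d["img"][80:340,100:380]]))
print(bot.get_obs()["clock"])
E
```

```text
[471. 156.  56.] [513. -29.  56.]
False [525.00807878  74.41096467  47.97391525] [-0.3125965  -0.25923822 -0.20255324]
24.4
```

View pics/t4.png

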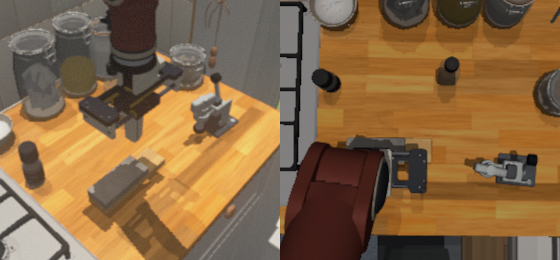

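The block is now flat, stone up, with its tail at top-view crop (425,145) pointing at the clamp. I'll clear the arm and measure it.

```bash
python3 - <<'E'
from h import *
bot.open_gripper()
bot.move_to([480,-230,240],ori(np.pi/2+th))
d=bot.capture("top");cv2.imwrite("pics/top5.png",d["img"])
hsv=cv2.cvtColor(d["img"],cv2.COLOR_BGR2HSV)
m=((hsv[...,1]<60)).astype(np.uint8);m[:,:140]=0;m[:,280:]=0;m[:190]=0;m[285:]=0
m=cv2.morphologyEx(m,cv2.MORPH_OPEN,np.ones((3,3)))
n,l,st,ce=cv2.connectedComponentsWithStats(m)
for k in range(1,n):
    if st[k,4]<200: continue
    r=cv2.minAreaRect(np.argwhere(l==k)[:,::-1].astype(np.float32));p=cv2.boxPoints(r)
    print(st[k],r,[ray(d,x,38).round(1).tolist() for x in p],ray(d,r[0],38))
print(bot.get_obs()["clock"])
cv2.imwrite("pics/t5.png",cv2.resize(np.vstack([d["img"][200:290,130:330],cv2.cvtColor(m*255,cv2.COLOR_GRAY2BGR)[200:290,130:330]]),None,fx=3,fy=3))
E
```

```text
[ 167  218   58   25 1419] ((195.5, 230.0), (24.0, 57.0), 90.0) [[565.5, 158.4, 38.0], [567.3, 31.8, 38.0], [514.2, 30.7, 38.0], [512.5, 156.8, 38.0]] [539.82239631  94.50831801  38.        ]
27.1333
```

View pics/t5.png

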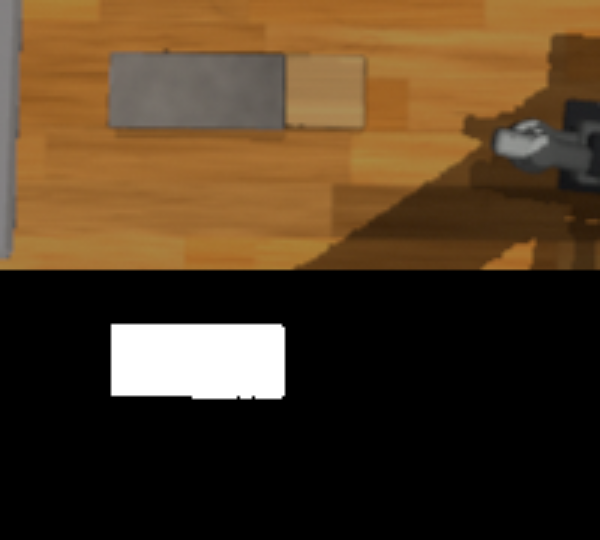

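The top crop shows the stone at (110–285, 52–128), level, with the tail to its right. Now I'll grasp it, carry it over and slide the tail under the foot.

```bash
python3 - <<'E'
from h import *
bot.move_to([540,94.5,120],ori(.014))
bot.move_l([540,94.5,10],200)
bot.grasp(35);print(bot.get_obs()["opening"])
bot.move_l([540,94.5,30],100)
o=ori(th+np.pi/2)
bot.move_to(W(-165,0,30),o)
bot.move_l(W(-165,0,11.5),80)
print(bot.get_obs()["ft_force"],bot.get_obs()["tool_pos"]-W(-165,0,11.5))
r=bot.move_l(W(-98,0,11.5),80,max_force=12)
print(r,bot.get_obs()["ft_force"],bot.get_obs()["tool_pos"]-W(-98,0,11.5))
bot.move_l(W(-98,0,9.5),30,max_force=6)
bot.open_gripper()
bot.move_l(W(-98,0,160),250)
bot.move_l(W(-160,0,240),250)
d=bot.capture("top");s=bot.capture("scene")
hsv=cv2.cvtColor(d["img"],cv2.COLOR_BGR2HSV)
print(bot.get_obs()["clock"])
cv2.imwrite("pics/t6.png",np.hstack([cv2.resize(d["img"][195:285,220:370],None,fx=2.6,fy=2.6),cv2.resize(s["img"][140:230,250:400],None,fx=2.6,fy=2.6)]))
print([proj(d,W(x,y,z)).round(1) for x,y,z in((-33,28,38),(-33,-28,38),(-163,28,38),(-163,-28,38))])
E
```

```text
56.378590506831664
[-0.54687796  0.7876981  -3.0374179 ] [-0.42363183  1.05954609 -1.12024591]
False [-0.45003124 -0.04754687 -4.67256892] [ 0.04839713  0.87448928 -0.15256083]
34.4083
[array([290.6, 232.6]), array([288.3, 257.8]), array([232.6, 226.7]), array([230., 252.])]
```

View pics/t6.png

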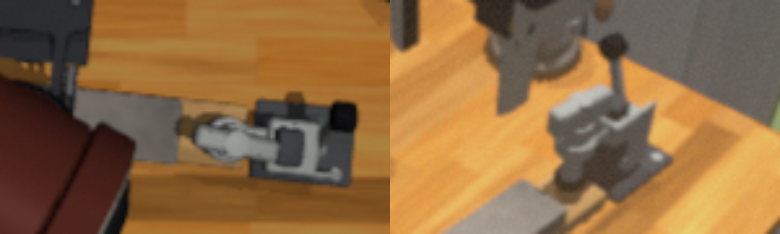

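The stone's end edge falls at top pixels (289.6,233) and (288.1,257.3), within about 2 mm of target, and the tail is under the foot. Next is the nut.

```bash
python3 - <<'E'
from h import *
o=ori(-1.726+np.pi/2)
q=bot.solve_ik(W(0,0,160),o);print(q.round(2))
bot.move_to(W(0,0,160),o);bot.move_l(W(0,0,107),120)
t0=bot.get_obs()["wrist_torque"]
bot.grasp(25);ob=bot.get_obs();print(ob["opening"],ob["ft_force"],t0,ob["wrist_torque"],ob["clock"])
q=ob["joint_pos"].copy();s=q[6]
def turn(a):
    q[6]=s-a;bot.movej(q);bot.dwell(.05)
    return np.mean([bot.get_obs()["wrist_torque"][2] for _ in range(5)])-t0[2]
base=None;T=[]
a=0
for a in [.5,1.0]+list(np.arange(1.1,s+2.78,.1)):
    t=abs(turn(a));T.append((round(a,2),round(t,3)))
    if base is None: base=t
    if t>base+.07: break
print(T,bot.get_obs()["clock"],bot.get_obs()["joint_pos"][6])
E
```

```text
[-0.32  0.65  0.92  1.87 -0.64  0.94  0.74]
17.93563599413627 [ 0.44102845 -0.42583402 -0.52680963] [-0.07783478  0.14189118 -0.01664752] [-0.04266226  0.03984608 -0.01633995] 36.9
[(0.5, np.float64(0.033)), (1.0, np.float64(0.002)), (np.float64(1.1), np.float64(0.005)), (np.float64(1.2), np.float64(0.004)), (np.float64(1.3), np.float64(0.018)), (np.float64(1.4), np.float64(0.092)), (np.float64(1.5), np.float64(0.087)), (np.float64(1.6), np.float64(0.022)), (np.float64(1.7), np.float64(0.044)), (np.float64(1.8), np.float64(0.038)), (np.float64(1.9), np.float64(0.007)), (np.float64(2.0), np.float64(0.017)), (np.float64(2.1), np.float64(0.061)), (np.float64(2.2), np.float64(0.005)), (np.float64(2.3), np.float64(0.041)), (np.float64(2.4), np.float64(0.007)), (np.float64(2.5), np.float64(0.018)), (np.float64(2.6), np.float64(0.061)), (np.float64(2.7), np.float64(0.004)), (np.float64(2.8), np.float64(0.039)), (np.float64(2.9), np.float64(0.001)), (np.float64(3.0), np.float64(0.009)), (np.float64(3.1), np.float64(0.017)), (np.float64(3.2), np.float64(0.011)), (np.float64(3.3), np.float64(0.017)), (np.float64(3.4), np.float64(0.009)), (np.float64(3.5), np.float64(0.078))] 45.6 -2.687048113753492
```

```bash
python3 - <<'E'
from h import *
R=[]
for _ in range(8):
    bot.dwell(.04);o=bot.get_obs();R.append([*o["wrist_torque"],o["tau"][6]])
print(np.mean(R,0).round(3),np.std(R,0).round(3),o["opening"],o["tool_pos"],o["ft_force"],o["clock"])
s=bot.capture("scene")
cv2.imwrite("pics/t7.png",cv2.resize(s["img"][135:235,270:380],None,fx=5,fy=5,interpolation=cv2.INTER_CUBIC))
E
```

```text
[-1.035 -0.209  0.075 -0.077] [0.024 0.033 0.034 0.   ] 18.106975398320174 [ 505.53810093 -149.29306998  107.21525481] [ 1.64362006 -4.98672874 -1.67523669] 45.9333
```

View pics/t7.png

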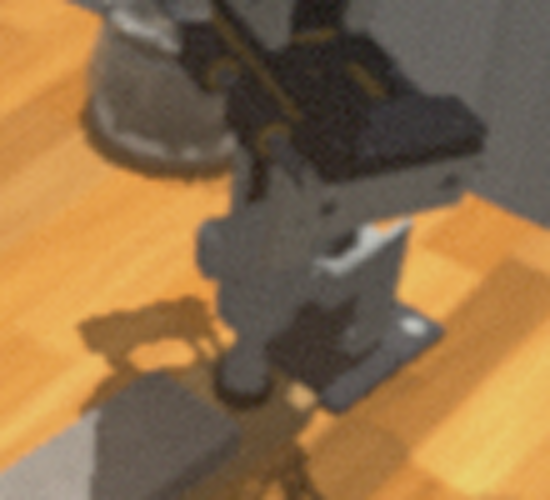

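The scene crop shows the foot at about (243,385) down on the tail. The joint-7 torque is noise-free, so I'll confirm touch with it using a small extra turn.

```bash
python3 - <<'E'
from h import *
q=bot.get_obs()["joint_pos"].copy()
q[6]=-2.70
for k in range(3):
    q[6]-=.04;bot.movej(q);bot.dwell(.15);o=bot.get_obs();print(o["joint_pos"][6],o["tau"][6],o["wrist_torque"][2],o["clock"])
E
```

```text
-2.737392971505054 -0.3452917467802763 0.39778582213679947 46.3833
-2.7789590446822277 -0.33498563803732395 0.3486261574309014 46.7833
-2.8192380948274374 -0.34477975219488144 0.3241689664038656 47.1833
```

```bash
python3 - <<'E'
from h import *
q=bot.get_obs()["joint_pos"].copy();print(bot.get_obs()["opening"],q[6])
for k in range(8):
    q[6]+=.06;bot.movej(q);o=bot.get_obs();a=o["tau"][6];bot.dwell(.08);o=bot.get_obs();print(round(q[6],3),round(o["joint_pos"][6],3),round(a,3),o["tau"][6].round(3),o["wrist_torque"][2].round(3),o["opening"].round(2),o["clock"])
E
```

```text
17.995729087987968 -2.8192380948274374Traceback (most recent call last):
  File "<stdin>", line 4, in <module>
AttributeError: 'float' object has no attribute 'round'
```

```bash
python3 - <<'E'
from h import *
q=bot.get_obs()["joint_pos"].copy();q[6]=-2.82+.06
for k in range(8):
    o=bot.get_obs();print("%.3f %.3f tau %.3f wt %.3f op %.2f t %.2f"%(q[6],o["joint_pos"][6],o["tau"][6],o["wrist_torque"][2],o["opening"],o["clock"]))
    if k<7: q[6]+=.06;bot.movej(q);bot.dwell(.08)
E
```

```text
-2.760 -2.760 tau -0.082 wt 0.022 op 17.57 t 47.52
-2.700 -2.701 tau -0.075 wt 0.089 op 18.18 t 47.85
-2.640 -2.641 tau -0.088 wt 0.064 op 17.98 t 48.18
-2.580 -2.581 tau -0.094 wt 0.099 op 18.10 t 48.52
-2.520 -2.521 tau -0.099 wt 0.098 op 17.89 t 48.85
-2.460 -2.462 tau -0.113 wt 0.104 op 17.54 t 49.18
-2.400 -2.402 tau -0.096 wt 0.098 op 17.94 t 49.52
-2.340 -2.342 tau -0.097 wt 0.070 op 17.66 t 49.85
```

```bash
python3 - <<'E'
from h import *
o=bot.get_obs();print("F",o["ft_force"],o["tool_pos"])
q0=o["joint_pos"][6]
bot.open_gripper();o=bot.get_obs();print("free",o["ft_force"],o["tool_pos"],o["wrist_torque"],o["tau"][6])
p=o["tool_pos"]
bot.move_l([505.4,-149.8,136],200)
q=bot.get_obs()["joint_pos"].copy();q[6]+=np.pi;bot.movej(q)
bot.move_l([505.4,-149.8,107],120)
t0=np.mean([bot.get_obs()["wrist_torque"][2] for _ in range(5)])
bot.grasp(25);bot.dwell(.1)
o=bot.get_obs();print("grip",o["ft_force"],o["tool_pos"],o["opening"],o["tau"][6],o["wrist_torque"][2],t0,o["clock"])
q=o["joint_pos"].copy();s=q[6]
for k in range(1,5):
    q[6]=s-.08*k;bot.movej(q);bot.dwell(.08);o=bot.get_obs()
    print("%.3f tau %.3f wt %.3f F %s t %.2f"%(q[6]-np.pi,o["tau"][6],o["wrist_torque"][2]-t0,o["ft_force"].round(1),o["clock"]))
    if abs(o["tau"][6])>.2: break
E
```

```text
F [ 2.79427953 -4.27657055 -4.97266097] [ 505.68908991 -149.44246276  107.15876763]
free [-0.28727773 -0.28403349  0.79531849] [ 505.37634724 -149.35867339  107.21858165] [ 0.06801473  0.04861037 -0.00800375] -0.000176902085513575
grip [ 5.54768621e-01 -1.11036431e+00 -4.68351048e-04] [ 505.70107238 -149.88072737  107.01296765] 17.818541806948502 0.02691923116799444 -0.014940349071105067 -0.014911936532339961 55.7
-2.417 tau 0.049 wt -0.036 F [ 0.9  0.6 -0.7] t 56.03
-2.497 tau 0.031 wt -0.015 F [ 0.1  1.  -0. ] t 56.37
-2.577 tau -0.035 wt 0.046 F [0.5 0.6 0. ] t 56.70
-2.657 tau -0.104 wt 0.148 F [ 0.1 -0.   2.3] t 57.03
```

```bash
sed -i 's/seat=np.array(\[506.3,-147.7\])/seat=np.array([505.6,-149.2])/' h.py; python3 - <<'E'
from h import *
bot.open_gripper()
p=bot.get_obs()["tool_pos"];bot.move_l([p[0],p[1],165],300)
print(bot.get_obs()["clock"])
bot.move_to(W(79,-3,165),ori(th))
bot.grasp(5);print(bot.get_obs()["clock"])
bot.move_l(W(79,-3,126),200)
for a in(1.2,.95,.7,.5,.3,.12,0,-.03):
    bot.move_l(W(79,90*np.cos(a)-23*np.sin(a),45+90*np.sin(a)+12*np.cos(a)-10*np.sin(a)),170)
    o=bot.get_obs();print(a,o["ft_force"].round(1),o["clock"])
    if o["clock"]>68: break
bot.move_l(W(79,90,110),300)
c=bot.capture("scene");print(bot.get_obs()["clock"])
np.savez("last.npz",**c)
m=(c["img"].max(2)<50)
for a in(0,.5,1.25):
    u=proj(c,W(79,90*np.cos(a),45+90*np.sin(a))).astype(int);print(a,u,m[u[1]-5:u[1]+6,u[0]-5:u[0]+6].mean())
E
```

```text
58.6333
60.8917
1.2 [-0.2  0.4  0.8] 61.4833
0.95 [-6.2  0.2  3.2] 61.775
0.7 [-7.7 -0.  -0. ] 62.0583
0.5 [-8.   1.9 -0.5] 62.3167
0.3 [ 0.1 -0.2 -0.4] 62.575
0.12 [-0.1 -0.4 -0.6] 62.825
0 [-0.5 -1.   5. ] 63.075
-0.03 [-3.1  2.  14.6] 63.325
63.7083
0 [312 173] 0.0
0.5 [317 162] 0.0
1.25 [335 157] 0.0
```

```bash
python3 - <<'E'
import numpy as np
i=np.load("last.npz")["img"].max(2)
for u in((312,173),(317,162),(335,157)):print(u,i[u[1]-8:u[1]+9:2,u[0]-8:u[0]+9:2].tolist())
E
```

```text
(312, 173) [[104, 112, 135, 101, 110, 118, 111, 99, 116], [103, 106, 105, 103, 104, 103, 102, 129, 199], [104, 106, 104, 95, 80, 75, 100, 125, 200], [205, 187, 106, 64, 63, 58, 68, 102, 113], [233, 231, 122, 54, 62, 62, 67, 96, 126], [238, 238, 168, 59, 59, 60, 87, 104, 140], [231, 220, 157, 75, 63, 103, 105, 139, 194], [144, 144, 150, 161, 148, 193, 193, 198, 205], [145, 152, 142, 125, 121, 193, 196, 190, 170]]
(317, 162) [[97, 95, 99, 102, 99, 105, 124, 123, 118], [98, 99, 106, 102, 102, 100, 136, 160, 215], [96, 100, 102, 97, 98, 116, 128, 157, 215], [92, 94, 91, 89, 117, 136, 113, 152, 218], [87, 92, 102, 122, 140, 132, 106, 161, 215], [104, 101, 109, 133, 120, 102, 126, 206, 220], [120, 109, 107, 105, 100, 121, 179, 221, 219], [101, 101, 93, 104, 114, 196, 221, 217, 217], [96, 67, 60, 68, 106, 123, 167, 216, 219]]
(335, 157) [[111, 115, 108, 106, 110, 113, 112, 111, 111], [112, 111, 110, 111, 113, 109, 111, 107, 109], [113, 112, 110, 110, 109, 108, 111, 111, 113], [126, 110, 112, 109, 115, 107, 114, 110, 111], [225, 194, 145, 113, 107, 109, 113, 109, 112], [228, 236, 237, 219, 156, 118, 110, 113, 108], [217, 236, 237, 239, 238, 226, 157, 115, 112], [221, 235, 236, 237, 237, 235, 235, 220, 158], [222, 227, 237, 237, 237, 236, 234, 233, 234]]
```

The dark disc sits at (312,173), exactly where a closed lever's tip should be, and the arm is clear.

```bash
python3 -c "
from bench import bot
print(bot.hand_in(),bot.get_obs()['clock'])"
```

```text
the job is handed in; nothing more can be done
the job is handed in; nothing more can be done
```

The job is handed in at about 64 s of the 72 s allowed: the block is clamped flat, stone up, with its tail under the foot and the lever closed; no verdict came back, and I judged the tension from the nut torque and the 6–8 N lever push, without measuring the holding force.

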